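# Lay out the root sample row on the slicing board

### The arm

A 6-joint arm with a two-finger parallel gripper is mounted at the origin on the work surface. World frame = base frame: x ahead of the robot, y to its left, z up, the work surface at z = 0. Lengths are in m, angles in rad, forces in N, time in s.
With the tool pointing down it reaches from about 0.325 to 0.875 m from the base axis. Payload 4.4 kg.
Tool frame: the origin (TCP) lies at the very end of the fingers, on their centre line; the grasp point (between the pads) lies robot.grip_point_offset behind it (robot.grip_point_offset is the distance from the TCP to the grasp point, in m); z points along the fingers, y is the line along which they close (so a half turn about z gives the same grasp; the last joint's range is limited). The gripper opens to 85 mm and grips with 20 to 120 N. Pads are 22 mm wide; open, the fingers measure 114 mm over their backs; the gripper's body (76 mm by 85 mm) begins 54 mm behind the grasp point. The pads swing forward as they close: fully open they stand 13 mm farther back than shut.
Start: joints at [1.115, 0.207, 1.542, -0, 1.393, -0.15], TCP at [0.173, 0.548, 0.231] pointing down, gripper open.
Joint ranges: [-2.73, 2.73], [-0.86, 2.22], [0.23, 2.46], [-1.11, 4.25], [0.08, 2.63], [-2.82, 2.82]. Speed limits (rad/s): [2.79, 2.79, 3.14, 3.14, 3.14, 3.14].

### API

Orientations are given as a 3x3 rotation matrix whose columns are the frame's x, y, z axes.
In Python, from bench import read_state, optics, job, look_for, robot gives the robot as it stands.
- The arm moves only by the tool play_rows, never from a script. Its argument "deltas" is a list of rows, each an object of numbers: "fingers": the finger opening in mm, from 0 to 85.4; "x", "y", "z": the shift along the tool's x, y, z in mm; "spin": the turn about the tool's z in rad. A call has 1 to 5 rows; each row is the pose to reach, as a shift and turn from the pose commanded when the call began, along the tool's axes at that moment; what a row does not reach only later rows make up. A row lasts 1/12 s, in which the tool goes at most 41.7 mm and 7.16 degrees, less where a joint would pass 70% of its speed; a pose out of reach is approached as far as the arm can. A call with a gripper value outside its range is refused whole. The fingers move at their own pace and stop on an object; "squeeze" is the grip in N (left out, the last holds). Time passes only in rows, so rows that repeat a pose let the fingers close. It gives the time, the measured TCP pose, the force, the opening and the grip force at its end, in the units of the state.
- read_state(): the state, without advancing time (a new reading comes with each control period).
- optics.read_camera(name): name is "side" or "top" or "wrist"; returns a dict with "img" (480x640x3 uint8, red, green, blue), "range_z" (480x640 float32, m along the optical axis (not along the pixel's ray), 0 where there is no reading), "camera_matrix" (3x3 intrinsics, pixels), "origin" and "attitude" of the camera in the world; the wrist camera has in their place "mount" (4x4, takes a point from camera to tool coordinates, whose origin is the TCP and whose axes are the flange's). Camera axes: x right, y down, z forward; pixel columns grow to the right and rows downward; lengths in m; the calibration is good to about 2 mm. A picture is of the moment at which its call begins: read the wrist's pose just before it.
- job.hand_in(): hands the job in; it is judged then, once.
Trained networks look in a picture, given as the dict that the camera call returned (one of the last four; its "shot" number tells which), for a name from the list of things; names that differ only in an ending like _2 or _b are one class to them, and where a whole thing is asked for, a point or a joint stands for the part that bears it (a point fixed in the world has none). Each returns a list of dicts, best first, with "conf" (0 to 1); they miss things now and then, are a little off and sometimes report something else, mostly with a low value. They report only what shows in the picture. A call takes as long as a camera call.
- look_for(picture, query): "at" ([x, y, z] in m, in the coordinates of the camera as it stood for that picture, good to about 4 mm: the middle of the surface that is visible of it).
The state is a dict: "time": time; "qpos": joint angles; "joint_velocities": joint speeds; "effort": joint torques, N m; "ee_pos": TCP position; "orientation": TCP orientation; "force": force on the tool from outside, world axes, zero at the start; "ft_torque": the same for the moment, N m; "finger_gap": finger opening in m; "finger_force": force on a finger pad.
Only numpy, scipy, OpenCV 4.12 (cv2) and the standard library are available. Lean on these libraries where they do the work, as an engineer would, in place of code of your own. Each camera call takes 0.05 s, during which the arm holds its last target. There are 200 camera calls.

### The job

Lay out the sample set for the new slicers on the thin board: stand the thick round stub upright midway between the saucer and the square tray, and lay the oval slice flat and centred on top of it. Lay the split half-root, flat side down and pointing across the row, midway in the gap between the stub and the square tray, and lay the long stick parallel to the row on the stub's far side as seen from the robot, its middle straight behind the stub with about 35 mm clear between the two. Leave the jar and the spool where they stand.

Things in the scene. Friction and masses are not known exactly. Their poses are not given: they have to be found in the camera images.
- board: thin plywood board, fixed, 220 (x) x 370 (y) x 8 mm thick. Origin at the centre of its underside, on the table (its top is 8 mm above). Its y axis is the row: the saucer and the square tray stand on it at y = +140 mm and y = -140 mm (either way round), x = 0, so the board's centre is midway between them; its +x axis points to the far side, away from the robot.
- saucer: round white saucer, 70 mm across and 13 mm high, fixed on the board near one end, with a few pale slices in it. Origin at the centre of its underside, on the board's top.
- tray: square dark wooden tray, 64 x 64 x 16 mm high, fixed on the board near the other end with its sides parallel to the board's, with a few dark scraps in it. Origin at the centre of its underside, on the board's top.
- stub_c (a point): centre of the thick root stub: an upright brown cylinder with a pale top, 46 mm across and 45 mm high, loose, standing on the table at the start (centre 22.5 mm up). z is its axis. About 60 g.
- half_c (a point): centre of the split half-root: half-round brown piece 70 mm long (its x axis), 26 mm wide (y), 16 mm high (z), loose, lying on its flat side; its sides are upright for the lowest 9 mm, then domed. About 30 g.
- stick_c (a point): centre of the long brown root stick, 130 mm long (its x axis), 22 mm thick, loose, lying; its underside is slightly flattened so that it does not roll. About 40 g.
- slice_c (a point): centre of the oval root slice: 58 mm long (its x axis), 36 mm wide (y), with straight sides, 12 mm thick (z), brown rim and pale face, loose, lying flat. About 20 g.
- jar: small amber glass jar with a steel lid, 50 mm across, 55 mm high, loose bystander standing on the board's near edge in front of the saucer or the tray; origin at the centre of its underside.
- spool: twine spool standing on end, 52 mm across, 50 mm high, loose bystander standing on the board's near edge in front of the other dish; origin at the centre of its underside.

How it is judged:
At the end, for the whole second after the job is handed in: At rest: stub upright within 15 mm of midway; slice flat on it, centred to 12 mm; half-root flat, 60-89 mm from tray centre, 49-82 from stub centre, 18 of the row line, across it to 0.26 rad; stick far side, 54-86 mm from stub centre, 22 of board middle along the row, parallel to 0.2 rad (x of stub_c in the frame of board between -0.015 and 0.015 m and y of stub_c in the frame of board between -0.015 and 0.015 m and z of stub_c in the frame of board between 0.0265 and 0.0345 m and angle between stub_c's own z axis and vertical below 0.12 rad and horizontal distance between slice_c and stub_c below 0.012 m and z of slice_c in the frame of board between 0.055 and 0.063 m and angle between each of slice_c, half_c's own z axis and vertical below 0.15 rad and x of half_c in the frame of board between -0.018 and 0.018 m and horizontal distance between half_c and tray between 0.0595 and 0.0895 m and horizontal distance between half_c and stub_c between 0.0485 and 0.0825 m and z of half_c in the frame of board between 0.012 and 0.02 m and angle between the x axis of half_c and the x axis of board, either way round below 0.26 rad and y of stick_c in the frame of board between -0.022 and 0.022 m and x of stick_c in the frame of board between 0.04 and 0.1 m and horizontal distance between stick_c and stub_c between 0.054 and 0.086 m and z of stick_c in the frame of board between 0.015 and 0.023 m and angle between the x axis of stick_c and the y axis of board, either way round below 0.2 rad and linear speed of each of stub, half, stick, slice below 0.02 m/s and angular speed of each of stub, half, stick, slice below 0.2 rad/s); the robot touches nothing.
It fails at once if the jar is moved more than 30 mm (distance of jar from where it was at the start of the episode above 0.03 m).
It fails at once if the spool is moved more than 30 mm (distance of spool from where it was at the start of the episode above 0.03 m).
It also fails if it takes over 109 s, if anything falls off the work surface, if the arm or the gripper's body presses on something with over 40 N, if the wrist force passes 120 N, or if a joint passes its speed limit or range.

## Working session

There is one attempt and no reset: what is moved stays moved. The work goes in short steps, Python scripts to look and compute and a tool call to move; the robot and the scene stay as the last step left them, time stands still between calls to the robot, and variables do not carry over. Pictures are saved under pics/ and viewed, at most 14 in all, crops included, and the job is handed in when it is done.

Besides the shell and the picture viewer there is one more tool, called after "Call:" as name([rows], argument=value, ...), one row to a line, values as JSON. play_rows: Moves the arm, as the interface text tells. Its arguments: {"type":"object","properties":{"deltas":{"type":"array"},"squeeze":{"type":"number"}},"required":["deltas"]}

```bash
ls; mkdir -p pics; cat > h.py <<'E'
import numpy as np, cv2
from bench import read_state, optics, job, look_for, robot
def cam(n):
    s=read_state(); p=optics.read_camera(n)
    if n=="wrist":
        T=np.eye(4);T[:3,:3]=np.array(s["orientation"]);T[:3,3]=s["ee_pos"];T=T@np.array(p["mount"])
    else:
        T=np.eye(4);T[:3,:3]=np.array(p["attitude"]);T[:3,3]=p["origin"]
    return p,T
def cloud(p,T):
    z=p["range_z"];K=np.array(p["camera_matrix"]);v,u=np.mgrid[:480,:640]
    P=np.stack([(u-K[0,2])/K[0,0]*z,(v-K[1,2])/K[1,1]*z,z],-1)
    W=P@T[:3,:3].T+T[:3,3];W[z==0]=np.nan
    return W
def save(p,f): cv2.imwrite("pics/"+f,p["img"][:,:,::-1])
E
python3 - <<'E'
from h import *
print(robot.grip_point_offset, read_state())
p,T=cam("top");save(p,"top.png");np.save("topW.npy",cloud(p,T));np.save("topI.npy",p["img"])
print(T.round(3))
for n in ["board","saucer","tray","stub_c","half_c","stick_c","slice_c","jar","spool"]:
    for d in look_for(p,n)[:2]: print(n,round(d["conf"],2),(T[:3,:3]@d["at"]+T[:3,3]).round(3))
E
```

```text
pics
0.0187 {'time': 0.0, 'qpos': array([ 1.11447382e+00,  2.07432720e-01,  1.54300197e+00, -3.14616610e-05,
        1.39350669e+00, -1.50508976e-01]), 'joint_velocities': array([ 0.00051977,  0.00211014, -0.00145264,  0.00037264, -0.0001721 ,
       -0.00090238]), 'effort': array([ 1.66922778e-04, -3.83051884e+01, -2.91590077e+01, -1.49772645e-04,
        1.06158297e-02, -3.69236631e-06]), 'ee_pos': array([0.17279095, 0.54760262, 0.23009578]), 'orientation': array([[-9.53603859e-01,  3.01062562e-01, -1.00716545e-03],
       [ 3.01064075e-01,  9.53601552e-01, -2.12204715e-03],
       [ 3.21565582e-04, -2.32681368e-03, -9.99997241e-01]]), 'force': array([-0.15558243, -0.43637455, -0.51928698]), 'ft_torque': array([-0.05616413, -0.00989924,  0.02177959]), 'finger_force': 0.0, 'finger_gap': 0.0852020418585995}
[[-2.100e-02 -9.970e-01  7.400e-02  4.350e-01]
 [-1.000e+00  2.100e-02  1.000e-03  2.000e-02]
 [-3.000e-03 -7.400e-02 -9.970e-01  1.022e+00]
 [ 0.000e+00  0.000e+00  0.000e+00  1.000e+00]]
board 0.67 [0.592 0.029 0.006]
saucer 0.74 [ 0.589 -0.111  0.018]
tray 0.72 [0.574 0.17  0.012]
stub_c 0.57 [ 0.398 -0.336  0.046]
half_c 0.93 [0.422 0.359 0.01 ]
stick_c 0.7 [ 0.539 -0.348  0.018]
slice_c 0.85 [0.54  0.356 0.01 ]
jar 0.66 [ 0.507 -0.12   0.066]
spool 0.76 [0.501 0.142 0.06 ]
```

View pics/top.png

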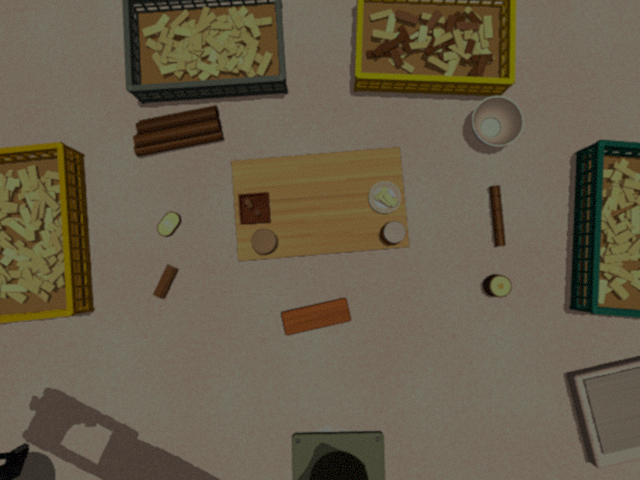

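The view shows +x as up and +y as left. The tray is at (255,208), the saucer (384,197), the stub (498,286), the stick (498,215), the slice (169,223) and the half-root (166,281). Next I fit the poses.

```bash
cat >> h.py <<'E'
def fit(W,img,box,zlo,zhi=.2,sat=None):
    x0,x1,y0,y1=box
    m=(W[...,0]>x0)&(W[...,0]<x1)&(W[...,1]>y0)&(W[...,1]<y1)&(W[...,2]>zlo)&(W[...,2]<zhi)
    m=cv2.morphologyEx(m.astype(np.uint8),cv2.MORPH_OPEN,np.ones((2,2)))
    n,l,st,_=cv2.connectedComponentsWithStats(m)
    if n<2: return None
    k=1+st[1:,4].argmax(); P=W[l==k]
    (c,s,a)=cv2.minAreaRect((P[:,:2]*1000).astype(np.float32))
    if s[0]<s[1]: s=s[::-1];a+=90
    return dict(rect=np.round(c,1),size=np.round(s,1),long_deg=round((a+90)%180-90,1),mean=(P.mean(0)*1000).round(1),ztop=round(float(np.percentile(P[:,2],90)),4),n=len(P))
E
python3 - <<'E'
from h import *
W=np.load("topW.npy");I=np.load("topI.npy")
t=W[330:420,400:540,2];print("table",np.nanmedian(t),np.nanstd(t))
B=dict(board=(.44,.74,-.2,.27),stub=(.36,.44,-.38,-.29),stick=(.45,.63,-.38,-.3),half=(.37,.48,.31,.40),slice=(.49,.59,.31,.41))
for k,b in B.items(): print(k,fit(W,I,b,.005 if k!="board" else .0045))
for n,b,z in [("tray",(.52,.64,.12,.22),.0135),("saucer",(.53,.65,-.17,-.07),.0135),("jar",(.44,.55,-.17,-.07),.05),("spool",(.44,.55,.1,.2),.045),("plank",(.34,.44,-.05,.12),.005)]: print(n,fit(W,I,b,z))
# board by colour
hsv=cv2.cvtColor(I,cv2.COLOR_RGB2HSV)
print("hsv board",hsv[200,320],"table",hsv[350,450])
m=((hsv[...,1]>85)&(W[...,2]>0.003)&(W[...,0]>.45)&(W[...,0]<.73)&(abs(W[...,1]-.03)<.22)).astype(np.uint8)
c=max(cv2.findContours(m,0,1)[0],key=cv2.contourArea).reshape(-1,2)
print("board col",cv2.minAreaRect((W[c[:,1],c[:,0],:2]*1000).astype(np.float32)))
E
```

```text
table -0.00043746989843673756 0.0018422962405207658
board {'rect': array([nan, nan]), 'size': array([0., 0.]), 'long_deg': 0.0, 'mean': array([nan, nan, nan]), 'ztop': nan, 'n': 16912}
stub {'rect': array([ 392.3, -347. ]), 'size': array([66.1, 45.2]), 'long_deg': 76.1, 'mean': array([nan, nan, nan]), 'ztop': nan, 'n': 520}
stick {'rect': array([ 542.8, -354.8]), 'size': array([130.7,  28.5]), 'long_deg': 4.2, 'mean': array([nan, nan, nan]), 'ztop': nan, 'n': 663}
half {'rect': array([nan, nan]), 'size': array([0., 0.]), 'long_deg': 0.0, 'mean': array([nan, nan, nan]), 'ztop': nan, 'n': 417}
slice {'rect': array([539.9, 353.8]), 'size': array([59.1, 29.1]), 'long_deg': -42.0, 'mean': array([nan, nan, nan]), 'ztop': nan, 'n': 423}
tray {'rect': array([570.9, 168. ]), 'size': array([64.4, 63.2]), 'long_deg': -84.1, 'mean': array([nan, nan, nan]), 'ztop': nan, 'n': 304}
saucer {'rect': array([nan, nan]), 'size': array([0., 0.]), 'long_deg': 0.0, 'mean': array([nan, nan, nan]), 'ztop': nan, 'n': 662}
jar {'rect': array([ 510.5, -130.5]), 'size': array([52.9, 35.3]), 'long_deg': -44.1, 'mean': array([nan, nan, nan]), 'ztop': nan, 'n': 384}
spool {'rect': array([nan, nan]), 'size': array([0., 0.]), 'long_deg': 0.0, 'mean': array([nan, nan, nan]), 'ztop': nan, 'n': 496}
plank {'rect': array([357.6,  39. ]), 'size': array([144.1,  40.4]), 'long_deg': 88.2, 'mean': array([nan, nan, nan]), 'ztop': nan, 'n': 888}
hsv board [ 18 141 114] table [ 25  43 113]
board col ((580.97607421875, 30.642501831054688), (220.9905242919922, 370.07830810546875), 3.4955804347991943)
```

```bash
sed -i 's/P=W\[l==k\]/P=W[l==k];P=P[~np.isnan(P[:,0])]/' h.py
python3 - <<'E'
from h import *
W=np.load("topW.npy");I=np.load("topI.npy")
B=dict(stub=(.36,.44,-.38,-.29),stick=(.45,.63,-.38,-.3),half=(.37,.48,.31,.40),slice=(.49,.59,.31,.41))
for k,b in B.items(): print(k,fit(W,I,b,.035 if k=="stub" else .006))
for n,b,z in [("saucer",(.53,.65,-.17,-.07),.0135),("jar",(.44,.55,-.17,-.07),.05),("spool",(.44,.55,.1,.2),.045),("plank",(.34,.44,-.05,.12),.005)]: print(n,fit(W,I,b,z))
# colour fits
hsv=cv2.cvtColor(I,cv2.COLOR_RGB2HSV)
for k,b in B.items():
    m=((hsv[...,1]>70)&(W[...,0]>b[0])&(W[...,0]<b[1])&(W[...,1]>b[2])&(W[...,1]<b[3])).astype(np.uint8)
    c=max(cv2.findContours(m,0,1)[0],key=cv2.contourArea).reshape(-1,2);P=W[c[:,1],c[:,0]]
    print(k,"col",cv2.minAreaRect((P[~np.isnan(P[:,0]),:2]*1000).astype(np.float32)))
s=W[...,2][(W[...,1]>.4)&(W[...,0]<.75)];print("bin L",np.nanpercentile(s,95), "bin R",np.nanpercentile(W[...,2][(W[...,1]<-.45)&(W[...,0]<.75)],95))
E
```

```text
stub {'rect': array([ 392.5, -347.9]), 'size': array([64.5, 44.3]), 'long_deg': 76.1, 'mean': array([ 394.1, -340.6,   41.4]), 'ztop': 0.0473, 'n': 422}
stick {'rect': array([ 543.1, -355.5]), 'size': array([130.9,  29.9]), 'long_deg': 2.6, 'mean': array([ 542. , -351.5,   17.8]), 'ztop': 0.023, 'n': 662}
half {'rect': array([415.6, 361.2]), 'size': array([74.9, 23.5]), 'long_deg': -26.3, 'mean': array([416.5, 359. ,  13.1]), 'ztop': 0.0182, 'n': 404}
slice {'rect': array([540.4, 354.4]), 'size': array([58.9, 35.6]), 'long_deg': -43.6, 'mean': array([539.7, 352.6,  12. ]), 'ztop': 0.0157, 'n': 415}
saucer {'rect': array([ 587.5, -112.7]), 'size': array([68.9, 65.9]), 'long_deg': 85.6, 'mean': array([ 587.6, -112.8,   20.2]), 'ztop': 0.0283, 'n': 657}
jar {'rect': array([ 508.3, -128.7]), 'size': array([53.1, 41.4]), 'long_deg': 88.6, 'mean': array([ 508.6, -124.5,   59.3]), 'ztop': 0.065, 'n': 382}
spool {'rect': array([496.9, 143.7]), 'size': array([48. , 47.8]), 'long_deg': 87.9, 'mean': array([496.4, 143.4,  55. ]), 'ztop': 0.0603, 'n': 495}
plank {'rect': array([357.6,  39. ]), 'size': array([144.1,  40.4]), 'long_deg': 88.2, 'mean': array([352.3,  29.9,  39.6]), 'ztop': 0.0425, 'n': 886}
stub col ((397.5107116699219, -340.6520690917969), (48.52930450439453, 56.91286087036133), 62.89093780517578)
stick col ((546.77685546875, -351.4930419921875), (134.39381408691406, 23.93690299987793), 1.768599271774292)
half col ((418.42633056640625, 365.8064270019531), (31.91705894470215, 74.42166900634766), 63.54542922973633)
slice col ((543.644775390625, 358.508056640625), (43.45238494873047, 59.49397277832031), 52.75796890258789)
bin L 0.08966605103263572 bin R 0.08718299383436923
```

```bash
cat >> h.py <<'E'
def go(x,y,z,phi):
    """print tool-axis delta (mm, rad) to TCP target in world mm, closing-axis heading phi deg (mod 180)"""
    s=read_state();R=np.array(s["orientation"]);p=np.array(s["ee_pos"])*1000
    d=R.T@(np.array([x,y,z])-p); f=np.degrees(np.arctan2(R[1,1],R[0,1]))
    print("at",p.round(1),"phi",f.round(1),"-> d",d.round(1),"spin",round(np.radians(-((phi-f+90)%180-90)),3),"dist",np.linalg.norm(d).round(),"q6",s["qpos"][5].round(2))
def seen(box,zlo,f=None,name=None):
    p,T=cam("wrist");W=cloud(p,T)
    if f: save(p,f)
    print(fit(W,p["img"],box,zlo))
    if name:
        for d in look_for(p,name)[:1]: print(name,round(d["conf"],2),(1000*(T[:3,:3]@d["at"]+T[:3,3])).round(1))
E
python3 -c "
from h import *
go(418,361,200,64)"
```

```text
at [173.1 548.3 231.3] phi 72.5 -> d [-289.9 -104.9   31.3] spin 0.148 dist 310.0 q6 -0.15
```

Call:
play_rows([
  {"x": -37, "y": -13, "z": 4, "spin": 0.05, "fingers": 85},
  {"x": -74, "y": -26, "z": 8, "spin": 0.1},
  {"x": -111, "y": -40, "z": 12, "spin": 0.148},
  {"x": -148, "y": -53, "z": 16, "spin": 0.148},
  {"x": -185, "y": -66, "z": 20, "spin": 0.148},
])

```text
invalid input
```

```bash
python3 -c "
from h import *
go(418,361,200,64)
seen((.35,.49,.29,.43),.006,'w1.png','half_c')"
```

```text
at [173.1 548.3 231.3] phi 72.5 -> d [-289.9 -104.9   31.3] spin 0.148 dist 310.0 q6 -0.15
{'rect': array([307.2, 429.5]), 'size': array([364.2,  29.3]), 'long_deg': -30.8, 'mean': array([407.1, 370.4,  20.7]), 'ztop': 0.0169, 'n': 1090}
half_c 0.93 [410.1 366.4  10.5]
```

View pics/w1.png

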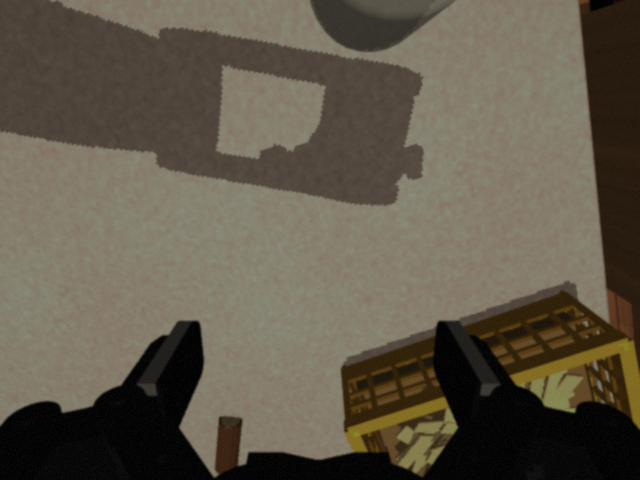

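The move was refused, possibly because some rows lacked a field. The arm hasn't moved. The picture shows the half-root at the bottom edge (228,440), with a bin at right. I'll retry with every field in each row.

Call:
play_rows([
  {"x": -37, "y": -13, "z": 4, "spin": 0.05, "fingers": 85},
  {"x": -74, "y": -26, "z": 8, "spin": 0.1, "fingers": 85},
  {"x": -111, "y": -40, "z": 12, "spin": 0.148, "fingers": 85},
  {"x": -148, "y": -53, "z": 16, "spin": 0.148, "fingers": 85},
  {"x": -185, "y": -66, "z": 20, "spin": 0.148, "fingers": 85},
], squeeze=40)

```text
time: 1.02
ee_pos: [0.3307, 0.4286, 0.2113]
orientation: [[-0.899, 0.438, 0.0], [0.438, 0.899, 0.0], [-0.0, 0.001, -1.0]]
force: [0.8, 0.6, 0.0]
finger_gap: 0.0847
finger_force: 0.0
```

```bash
python3 -c "
from h import *
go(418,361,200,64)
seen((.37,.47,.31,.41),.006,None,'half_c')"
```

```text
at [330.7 428.6 211.3] phi 64.0 -> d [-108.   -22.6   11.4] spin 0.001 dist 111.0 q6 -0.36
{'rect': array([423.7, 360.6]), 'size': array([84.4, 25. ]), 'long_deg': -25.7, 'mean': array([417.7, 363.9,  13.5]), 'ztop': 0.0168, 'n': 1816}
half_c 0.9 [415.8 362.8  10.8]
```

Call:
play_rows([
  {"x": -36, "y": -7, "z": 15, "spin": 0, "fingers": 85},
  {"x": -72, "y": -14, "z": 35, "spin": 0, "fingers": 85},
  {"x": -106, "y": -22, "z": 55, "spin": 0, "fingers": 85},
  {"x": -106, "y": -22, "z": 95, "spin": 0, "fingers": 70},
  {"x": -106, "y": -22, "z": 135, "spin": 0, "fingers": 60},
], squeeze=40)

```text
time: 1.53
ee_pos: [0.4186, 0.3638, 0.0772]
orientation: [[-0.897, 0.441, 0.005], [0.441, 0.897, 0.004], [-0.003, 0.005, -1.0]]
force: [-0.8, 0.8, -0.1]
finger_gap: 0.0638
finger_force: 0.0
```

```bash
python3 -c "
from h import *
go(417,362.5,3,64.3)"
```

```text
at [418.6 363.8  77.2] phi 63.8 -> d [ 1.  -2.3 74.2] spin -0.009 dist 74.0 q6 -0.55
```

Call:
play_rows([
  {"x": 0, "y": -1, "z": 35, "spin": 0, "fingers": 50},
  {"x": 0, "y": -1, "z": 60, "spin": 0, "fingers": 50},
  {"x": 0, "y": -1, "z": 73, "spin": 0, "fingers": 50},
  {"x": 0, "y": -1, "z": 73, "spin": 0, "fingers": 20},
  {"x": 0, "y": -1, "z": 73, "spin": 0, "fingers": 15},
], squeeze=40)

```text
time: 1.95
ee_pos: [0.4148, 0.3631, 0.0035]
orientation: [[-0.899, 0.438, -0.0], [0.438, 0.899, 0.0], [0.0, 0.0, -1.0]]
force: [-0.3, -0.3, -0.1]
finger_gap: 0.0265
finger_force: 0.0
```

Call:
play_rows([
  {"x": 0, "y": 0, "z": 0, "spin": 0, "fingers": 15},
  {"x": 0, "y": 0, "z": 0, "spin": 0, "fingers": 15},
  {"x": 0, "y": 0, "z": 0, "spin": 0, "fingers": 15},
], squeeze=40)

```text
time: 2.2
ee_pos: [0.4163, 0.3637, 0.0054]
orientation: [[-0.899, 0.438, 0.004], [0.438, 0.899, 0.002], [-0.002, 0.004, -1.0]]
force: [0.4, -0.2, 0.0]
finger_gap: 0.0245
finger_force: 40.4
```

Call:
play_rows([
  {"x": 0, "y": 0, "z": -30, "spin": 0, "fingers": 15},
  {"x": 0, "y": 0, "z": -70, "spin": 0, "fingers": 15},
  {"x": 0, "y": 0, "z": -105, "spin": 0, "fingers": 15},
  {"x": 0, "y": 0, "z": -105, "spin": 0, "fingers": 15},
], squeeze=40)

```text
time: 2.53
ee_pos: [0.4206, 0.3664, 0.1179]
orientation: [[-0.899, 0.438, 0.015], [0.438, 0.899, 0.01], [-0.01, 0.015, -1.0]]
force: [2.1, 1.3, 0.7]
finger_gap: 0.0243
finger_force: 40.5
```

```bash
python3 -c "
from h import *
s=read_state();print(s['finger_gap'],s['finger_force'])
go(577,96,110,93.5)"
```

```text
0.024292670858586985 40.45947253704071
at [420.6 366.4 117.9] phi 64.0 -> d [-259.  -174.7    7.7] spin -0.515 dist 312.0 q6 -0.56
```

Call:
play_rows([
  {"x": -29, "y": -20, "z": 0, "spin": -0.1, "fingers": 15},
  {"x": -58, "y": -39, "z": 0, "spin": -0.2, "fingers": 15},
  {"x": -87, "y": -58, "z": 0, "spin": -0.3, "fingers": 15},
  {"x": -116, "y": -78, "z": 0, "spin": -0.4, "fingers": 15},
  {"x": -145, "y": -98, "z": 0, "spin": -0.515, "fingers": 15},
], squeeze=40)

```text
time: 2.95
ee_pos: [0.5034, 0.2098, 0.1096]
orientation: [[-0.998, -0.067, 0.003], [-0.067, 0.998, 0.001], [-0.003, 0.001, -1.0]]
force: [0.1, 1.6, -1.3]
finger_gap: 0.0246
finger_force: 40.5
```

```bash
python3 -c "
from h import *
go(577,96,110,93.5)"
```

```text
at [503.4 209.8 109.6] phi 93.8 -> d [ -65.8 -118.5   -0.2] spin 0.006 dist 136.0 q6 -1.4
```

Call:
play_rows([
  {"x": -17, "y": -30, "z": 0, "spin": 0.003, "fingers": 15},
  {"x": -33, "y": -60, "z": 0, "spin": 0.006, "fingers": 15},
  {"x": -50, "y": -90, "z": 0, "spin": 0.006, "fingers": 15},
  {"x": -66, "y": -118, "z": 0, "spin": 0.006, "fingers": 15},
  {"x": -66, "y": -118, "z": 10, "spin": 0.006, "fingers": 15},
], squeeze=40)

```text
time: 3.37
ee_pos: [0.5818, 0.0921, 0.1022]
orientation: [[-0.999, -0.05, 0.011], [-0.05, 0.999, -0.002], [-0.011, -0.003, -1.0]]
force: [-0.2, -0.4, -0.3]
finger_gap: 0.0247
finger_force: 40.5
```

```bash
python3 -c "
from h import *
go(577,96,14,93.5)
p,T=cam('wrist');save(p,'w2.png')"
```

```text
at [581.8  92.1 102.2] phi 92.9 -> d [ 5.6  4.4 88.1] spin -0.011 dist 88.0 q6 -1.61
```

View pics/w2.png

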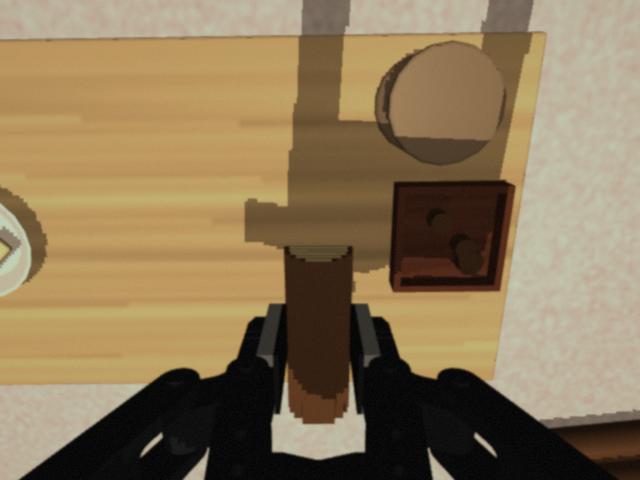

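The half-root is held straight between the pads (centre ~320,335), with the tray at (452,237). Lowering.

Call:
play_rows([
  {"x": 2, "y": 2, "z": 30, "spin": 0, "fingers": 15},
  {"x": 2, "y": 2, "z": 60, "spin": 0, "fingers": 15},
  {"x": 2, "y": 2, "z": 76, "spin": 0, "fingers": 15},
  {"x": 2, "y": 2, "z": 76, "spin": 0, "fingers": 15},
], squeeze=40)

```text
time: 3.75
ee_pos: [0.5683, 0.0999, 0.0181]
orientation: [[-0.998, -0.056, -0.01], [-0.056, 0.998, 0.0], [0.01, 0.001, -1.0]]
force: [-1.5, -0.7, -0.4]
finger_gap: 0.0241
finger_force: 40.5
```

```bash
python3 -c "
from h import *
go(577,96,13.5,93.5)"
```

```text
at [568.3  99.9  18.1] phi 93.2 -> d [-8.6 -4.4  4.5] spin -0.005 dist 11.0 q6 -1.6
```

Call:
play_rows([
  {"x": 0, "y": 0, "z": 0, "spin": 0, "fingers": 15},
  {"x": 0, "y": 0, "z": 0, "spin": 0, "fingers": 15},
  {"x": 0, "y": 0, "z": 0, "spin": 0, "fingers": 15},
], squeeze=40)

```text
time: 4.0
ee_pos: [0.575, 0.0995, 0.0245]
orientation: [[-0.998, -0.056, 0.004], [-0.056, 0.998, 0.0], [-0.004, -0.0, -1.0]]
force: [-0.4, -0.2, -0.5]
finger_gap: 0.0244
finger_force: 40.5
```

```bash
python3 -c "
from h import *
go(577,96,13.5,93.5)"
```

```text
at [575.   99.5  24.5] phi 93.2 -> d [-1.8 -3.7 11. ] spin -0.005 dist 12.0 q6 -1.6
```

Call:
play_rows([
  {"x": -2, "y": -3.5, "z": 5, "spin": 0, "fingers": 15},
  {"x": -2, "y": -3.5, "z": 10, "spin": 0, "fingers": 15},
  {"x": -2, "y": -3.5, "z": 10, "spin": 0, "fingers": 15},
  {"x": -2, "y": -3.5, "z": 10, "spin": 0, "fingers": 15},
  {"x": -2, "y": -3.5, "z": 10, "spin": 0, "fingers": 15},
], squeeze=40)

```text
time: 4.42
ee_pos: [0.5753, 0.0956, 0.0122]
orientation: [[-0.998, -0.055, -0.0], [-0.055, 0.998, 0.0], [0.0, 0.0, -1.0]]
force: [0.7, -0.6, -1.1]
finger_gap: 0.0245
finger_force: 40.5
```

Call:
play_rows([
  {"x": 0, "y": 0, "z": 0, "spin": 0, "fingers": 15},
  {"x": 0, "y": 0, "z": 0, "spin": 0, "fingers": 15},
  {"x": 0, "y": 0, "z": 0, "spin": 0, "fingers": 15},
], squeeze=40)

```text
time: 4.67
ee_pos: [0.5754, 0.0957, 0.0123]
orientation: [[-0.998, -0.055, 0.0], [-0.055, 0.998, -0.0], [-0.0, -0.0, -1.0]]
force: [-0.6, -0.3, -0.1]
finger_gap: 0.0243
finger_force: 40.5
```

Call:
play_rows([
  {"x": 0, "y": 0, "z": 0, "spin": 0, "fingers": 48},
  {"x": 0, "y": 0, "z": 0, "spin": 0, "fingers": 48},
  {"x": 0, "y": 0, "z": 0, "spin": 0, "fingers": 48},
  {"x": 0, "y": 0, "z": -35, "spin": 0, "fingers": 48},
  {"x": 0, "y": 0, "z": -75, "spin": 0, "fingers": 48},
], squeeze=40)

```text
time: 5.08
ee_pos: [0.5714, 0.0955, 0.0839]
orientation: [[-0.998, -0.055, -0.01], [-0.055, 0.998, -0.0], [0.01, 0.0, -1.0]]
force: [1.0, 0.1, -0.7]
finger_gap: 0.0481
finger_force: 0.0
```

Call:
play_rows([
  {"x": 0, "y": 0, "z": -35, "spin": 0, "fingers": 60},
  {"x": 0, "y": 0, "z": -75, "spin": 0, "fingers": 85},
  {"x": 0, "y": 0, "z": -110, "spin": 0, "fingers": 85},
  {"x": 0, "y": 0, "z": -110, "spin": 0, "fingers": 85},
], squeeze=40)

```text
time: 5.42
ee_pos: [0.5811, 0.0959, 0.2072]
orientation: [[-0.998, -0.055, 0.018], [-0.055, 0.998, 0.0], [-0.018, -0.001, -1.0]]
force: [0.5, 1.3, 1.6]
finger_gap: 0.0853
finger_force: 0.0
```

```bash
python3 -c "
from h import *
go(543,-351.5,200,93)
p,T=cam('wrist');W=cloud(p,T)
print(fit(W,p['img'],(.53,.62,.06,.13),.014))
for d in look_for(p,'half_c')[:1]: print((1000*(T[:3,:3]@d['at']+T[:3,3])).round(1))"
```

```text
at [581.1  95.9 207.2] phi 93.2 -> d [  63.  -444.6    6.4] spin 0.003 dist 449.0 q6 -1.61
{'rect': array([582.5,  97.8]), 'size': array([77.7, 25.4]), 'long_deg': 2.8, 'mean': array([578.2,  97.3,  21.5]), 'ztop': 0.0248, 'n': 2474}
[578.5  94.6  21.2]
```

Call:
play_rows([
  {"x": 5, "y": -40, "z": 0, "spin": 0, "fingers": 85},
  {"x": 10, "y": -80, "z": 0, "spin": 0, "fingers": 85},
  {"x": 16, "y": -120, "z": 0, "spin": 0, "fingers": 85},
  {"x": 22, "y": -160, "z": 0, "spin": 0, "fingers": 85},
  {"x": 28, "y": -200, "z": 0, "spin": 0, "fingers": 85},
], squeeze=40)

```text
time: 5.93
ee_pos: [0.5565, -0.1066, 0.1946]
orientation: [[-0.998, -0.056, -0.004], [-0.056, 0.998, 0.002], [0.004, 0.002, -1.0]]
force: [-0.4, 0.1, 0.3]
finger_gap: 0.0848
finger_force: 0.0
```

Call:
play_rows([
  {"x": 5, "y": -40, "z": 0, "spin": 0, "fingers": 85},
  {"x": 10, "y": -80, "z": 0, "spin": 0, "fingers": 85},
  {"x": 15, "y": -120, "z": 0, "spin": 0, "fingers": 85},
  {"x": 20, "y": -160, "z": 0, "spin": 0, "fingers": 85},
  {"x": 20, "y": -160, "z": 0, "spin": 0, "fingers": 85},
], squeeze=40)

```text
time: 6.35
ee_pos: [0.545, -0.2733, 0.1947]
orientation: [[-0.999, -0.048, -0.003], [-0.048, 0.999, -0.002], [0.004, -0.002, -1.0]]
force: [-0.2, 0.4, 1.1]
finger_gap: 0.0846
finger_force: 0.0
```

```bash
python3 -c "
from h import *
go(543,-351.5,100,93)
seen((.45,.63,-.39,-.3),.006,'w3.png','stick_c')"
```

```text
at [ 545.  -273.3  194.7] phi 92.8 -> d [  5.4 -77.8  94.9] spin -0.004 dist 123.0 q6 -2.22
{'rect': array([ 549.4, -351.8]), 'size': array([140.2,  23.4]), 'long_deg': 1.5, 'mean': array([ 540.3, -350.5,   19.1]), 'ztop': 0.0225, 'n': 4357}
stick_c 0.57 [ 534.9 -352.3   16.6]
```

View pics/w3.png

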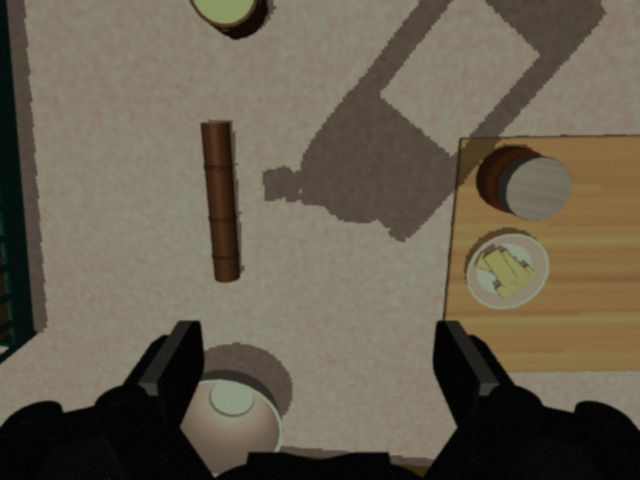

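Call:
play_rows([
  {"x": 1, "y": -35, "z": 0, "spin": 0, "fingers": 85},
  {"x": 3, "y": -65, "z": 10, "spin": 0, "fingers": 70},
  {"x": 5, "y": -78, "z": 40, "spin": 0, "fingers": 55},
  {"x": 5, "y": -78, "z": 80, "spin": 0, "fingers": 55},
  {"x": 5, "y": -78, "z": 110, "spin": 0, "fingers": 55},
], squeeze=40)

```text
time: 6.87
ee_pos: [0.5456, -0.3429, 0.0838]
orientation: [[-0.998, -0.055, -0.003], [-0.055, 0.998, 0.003], [0.002, 0.003, -1.0]]
force: [-0.9, 1.0, -1.4]
finger_gap: 0.0548
finger_force: 0.0
```

Call:
play_rows([
  {"x": 0, "y": 0, "z": 20, "spin": 0, "fingers": 55},
  {"x": 0, "y": 0, "z": 35, "spin": 0, "fingers": 55},
  {"x": 0, "y": 0, "z": 35, "spin": 0, "fingers": 55},
  {"x": 0, "y": 0, "z": 35, "spin": 0, "fingers": 55},
  {"x": 0, "y": 0, "z": 35, "spin": 0, "fingers": 55},
], squeeze=40)

```text
time: 7.28
ee_pos: [0.5474, -0.3438, 0.0529]
orientation: [[-0.998, -0.057, 0.001], [-0.057, 0.998, -0.0], [-0.001, -0.0, -1.0]]
force: [1.1, 0.7, 0.8]
finger_gap: 0.055
finger_force: 0.0
```

```bash
python3 -c "
from h import *
go(542,-351.5,5,92.5)"
```

```text
at [ 547.4 -343.8   52.9] phi 93.2 -> d [ 5.8 -7.4 47.9] spin 0.013 dist 49.0 q6 -2.32
```

Call:
play_rows([
  {"x": 5.5, "y": -7.5, "z": 0, "spin": 0.013, "fingers": 55},
  {"x": 5.5, "y": -7.5, "z": 30, "spin": 0.013, "fingers": 55},
  {"x": 5.5, "y": -7.5, "z": 48, "spin": 0.013, "fingers": 55},
  {"x": 5.5, "y": -7.5, "z": 48, "spin": 0.013, "fingers": 30},
  {"x": 5.5, "y": -7.5, "z": 48, "spin": 0.013, "fingers": 12},
], squeeze=40)

```text
time: 7.7
ee_pos: [0.5411, -0.3525, 0.0045]
orientation: [[-0.999, -0.042, -0.001], [-0.042, 0.999, 0.0], [0.001, 0.0, -1.0]]
force: [0.0, 0.1, 0.7]
finger_gap: 0.0317
finger_force: 0.0
```

Call:
play_rows([
  {"x": 0, "y": 0, "z": 0, "spin": 0, "fingers": 12},
  {"x": 0, "y": 0, "z": 0, "spin": 0, "fingers": 12},
  {"x": 0, "y": 0, "z": 0, "spin": 0, "fingers": 12},
  {"x": 0, "y": 0, "z": 0, "spin": 0, "fingers": 12},
], squeeze=40)

```text
time: 8.03
ee_pos: [0.5427, -0.3534, 0.0061]
orientation: [[-0.999, -0.042, 0.002], [-0.042, 0.999, -0.002], [-0.002, -0.002, -1.0]]
force: [0.4, -0.5, 3.0]
finger_gap: 0.0208
finger_force: 42.1
```

Call:
play_rows([
  {"x": 0, "y": 0, "z": -30, "spin": 0, "fingers": 12},
  {"x": 0, "y": 0, "z": -65, "spin": 0, "fingers": 12},
  {"x": 0, "y": 0, "z": -100, "spin": 0, "fingers": 12},
  {"x": 0, "y": 0, "z": -120, "spin": 0, "fingers": 12},
  {"x": 0, "y": 0, "z": -120, "spin": 0, "fingers": 12},
], squeeze=40)

```text
time: 8.45
ee_pos: [0.5454, -0.3555, 0.1322]
orientation: [[-0.999, -0.042, 0.01], [-0.042, 0.999, -0.009], [-0.01, -0.009, -1.0]]
force: [1.4, 0.2, 1.0]
finger_gap: 0.0205
finger_force: 41.7
```

```bash
python3 -c "
from h import *
print(np.array([581,30.6])+67*np.array([.998,.061]))
go(648,34.7,125,3.5)"
```

```text
[647.866  34.687]
at [ 545.4 -355.5  132.2] phi 92.4 -> d [-119.   385.5    4.8] spin 1.552 dist 404.0 q6 -2.32
```

Call:
play_rows([
  {"x": -10, "y": 35, "z": 0, "spin": 0.12, "fingers": 12},
  {"x": -20, "y": 70, "z": 0, "spin": 0.24, "fingers": 12},
  {"x": -30, "y": 105, "z": 0, "spin": 0.36, "fingers": 12},
  {"x": -40, "y": 140, "z": 0, "spin": 0.48, "fingers": 12},
  {"x": -52, "y": 172, "z": 0, "spin": 0.6, "fingers": 12},
], squeeze=40)

```text
time: 8.87
ee_pos: [0.5854, -0.1761, 0.1233]
orientation: [[-0.845, 0.535, -0.002], [0.535, 0.845, 0.001], [0.002, -0.0, -1.0]]
force: [1.3, 0.2, -0.4]
finger_gap: 0.0205
finger_force: 41.7
```

```bash
python3 -c "
from h import *
go(648,34.7,125,3.5)"
```

```text
at [ 585.4 -176.1  123.3] phi 57.7 -> d [ 59.7 211.6  -1.6] spin 0.946 dist 220.0 q6 -1.44
```

Call:
play_rows([
  {"x": 10, "y": 35, "z": 0, "spin": 0.12, "fingers": 12},
  {"x": 20, "y": 70, "z": 0, "spin": 0.24, "fingers": 12},
  {"x": 30, "y": 105, "z": 0, "spin": 0.36, "fingers": 12},
  {"x": 40, "y": 140, "z": 0, "spin": 0.48, "fingers": 12},
  {"x": 50, "y": 172, "z": 0, "spin": 0.6, "fingers": 12},
], squeeze=40)

```text
time: 9.28
ee_pos: [0.6346, -0.0036, 0.1234]
orientation: [[-0.396, 0.918, -0.001], [0.918, 0.396, 0.0], [0.001, -0.001, -1.0]]
force: [0.5, -1.0, -1.0]
finger_gap: 0.0206
finger_force: 41.7
```

```bash
python3 -c "
from h import *
go(648,34.7,125,3.5)"
```

```text
at [634.6  -3.6 123.4] phi 23.4 -> d [29.9 27.5 -1.6] spin 0.346 dist 41.0 q6 -0.55
```

Call:
play_rows([
  {"x": 12, "y": 12, "z": 0, "spin": 0.12, "fingers": 12},
  {"x": 28, "y": 27, "z": 0, "spin": 0.24, "fingers": 12},
  {"x": 28, "y": 27, "z": 25, "spin": 0.346, "fingers": 12},
  {"x": 28, "y": 27, "z": 60, "spin": 0.346, "fingers": 12},
  {"x": 28, "y": 27, "z": 85, "spin": 0.346, "fingers": 12},
], squeeze=40)

```text
time: 9.7
ee_pos: [0.6473, 0.0315, 0.0369]
orientation: [[-0.068, 0.998, -0.002], [0.998, 0.068, 0.0], [0.0, -0.002, -1.0]]
force: [-0.4, -0.4, -1.1]
finger_gap: 0.0207
finger_force: 41.7
```

Call:
play_rows([
  {"x": 0, "y": 0, "z": 0, "spin": 0, "fingers": 12},
  {"x": 0, "y": 0, "z": 0, "spin": 0, "fingers": 12},
  {"x": 0, "y": 0, "z": 0, "spin": 0, "fingers": 12},
  {"x": 0, "y": 0, "z": 0, "spin": 0, "fingers": 12},
], squeeze=40)

```text
time: 10.03
ee_pos: [0.6504, 0.0302, 0.0418]
orientation: [[-0.067, 0.998, 0.005], [0.998, 0.067, -0.0], [-0.001, 0.005, -1.0]]
force: [0.5, -0.1, -0.2]
finger_gap: 0.0204
finger_force: 41.7
```

```bash
python3 -c "
from h import *
go(648,34.7,13.5,3.5)
p,T=cam('wrist');save(p,'w4.png')"
```

```text
at [650.4  30.2  41.8] phi 3.8 -> d [ 4.7 -2.3 28.3] spin 0.006 dist 29.0 q6 -0.15
```

View pics/w4.png

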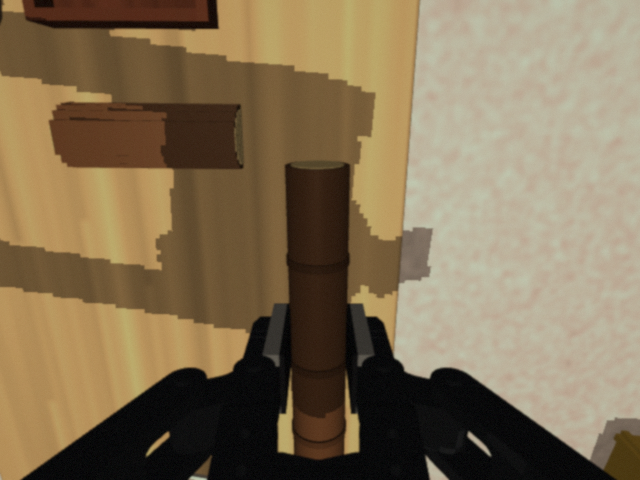

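The stick is held straight between the pads (320,165 to 460) and the half-root lies flat at (148,135). Lowering.

Call:
play_rows([
  {"x": 4.5, "y": -2, "z": 12, "spin": 0, "fingers": 12},
  {"x": 4.5, "y": -2, "z": 22, "spin": 0, "fingers": 12},
  {"x": 4.5, "y": -2, "z": 28, "spin": 0, "fingers": 12},
  {"x": 4.5, "y": -2, "z": 28, "spin": 0, "fingers": 12},
  {"x": 4.5, "y": -2, "z": 28, "spin": 0, "fingers": 12},
], squeeze=40)

```text
time: 10.5
ee_pos: [0.6462, 0.0354, 0.0131]
orientation: [[-0.067, 0.998, -0.0], [0.998, 0.067, 0.0], [0.0, -0.0, -1.0]]
force: [-4.1, 0.8, 12.1]
finger_gap: 0.021
finger_force: 44.6
```

Call:
play_rows([
  {"x": 0, "y": 0, "z": 0, "spin": 0, "fingers": 12},
  {"x": 0, "y": 0, "z": 0, "spin": 0, "fingers": 12},
  {"x": 0, "y": 0, "z": 0, "spin": 0, "fingers": 12},
], squeeze=40)

```text
time: 10.75
ee_pos: [0.6462, 0.0354, 0.0131]
orientation: [[-0.067, 0.998, -0.0], [0.998, 0.067, 0.0], [0.0, -0.0, -1.0]]
force: [-4.4, 1.7, 12.0]
finger_gap: 0.0206
finger_force: 44.6
```

Contact at 12 N. Releasing and going up, then over to the stub.

Call:
play_rows([
  {"x": 0, "y": 0, "z": 0, "spin": 0, "fingers": 44},
  {"x": 0, "y": 0, "z": 0, "spin": 0, "fingers": 44},
  {"x": 0, "y": 0, "z": 0, "spin": 0, "fingers": 44},
  {"x": 0, "y": 0, "z": -35, "spin": 0, "fingers": 44},
  {"x": 0, "y": 0, "z": -75, "spin": 0, "fingers": 44},
], squeeze=40)

```text
time: 11.17
ee_pos: [0.6414, 0.0351, 0.0811]
orientation: [[-0.067, 0.998, -0.012], [0.998, 0.067, 0.001], [0.002, -0.012, -1.0]]
force: [0.0, 0.5, 0.9]
finger_gap: 0.0439
finger_force: 0.0
```

Call:
play_rows([
  {"x": 0, "y": 0, "z": -40, "spin": 0, "fingers": 85},
  {"x": 0, "y": 0, "z": -80, "spin": 0, "fingers": 85},
  {"x": 0, "y": 0, "z": -110, "spin": 0, "fingers": 85},
  {"x": 0, "y": 0, "z": -110, "spin": 0, "fingers": 85},
], squeeze=40)

```text
time: 11.5
ee_pos: [0.6511, 0.0345, 0.2053]
orientation: [[-0.067, 0.998, 0.016], [0.998, 0.067, -0.001], [-0.002, 0.015, -1.0]]
force: [1.6, -0.4, 0.9]
finger_gap: 0.085
finger_force: 0.0
```

```bash
python3 -c "
from h import *
seen((.6,.7,-.08,.12),.015,None,'stick_c')
go(397,-340,200,-40)"
```

```text
{'rect': array([648.5,  28.6]), 'size': array([141.2,  22.1]), 'long_deg': -85.9, 'mean': array([647.9,  38. ,  27.2]), 'ztop': 0.0304, 'n': 4152}
stick_c 0.58 [643.   41.6  27. ]
at [647.2  34.8 198.1] phi 3.8 -> d [-357.2 -274.7   -2.7] spin 0.765 dist 451.0 q6 -0.15
```

Call:
play_rows([
  {"x": -32, "y": -24, "z": 0, "spin": 0, "fingers": 85},
  {"x": -64, "y": -49, "z": 0, "spin": 0, "fingers": 85},
  {"x": -96, "y": -74, "z": 0, "spin": 0, "fingers": 85},
  {"x": -128, "y": -98, "z": 0, "spin": 0, "fingers": 85},
  {"x": -160, "y": -123, "z": 0, "spin": 0, "fingers": 85},
], squeeze=40)

```text
time: 12.02
ee_pos: [0.5312, -0.1334, 0.1931]
orientation: [[-0.068, 0.998, -0.005], [0.998, 0.068, 0.002], [0.002, -0.005, -1.0]]
force: [1.0, 0.1, 0.2]
finger_gap: 0.0851
finger_force: 0.0
```

Call:
play_rows([
  {"x": -32, "y": -24, "z": 0, "spin": 0, "fingers": 85},
  {"x": -64, "y": -49, "z": 0, "spin": 0, "fingers": 85},
  {"x": -96, "y": -74, "z": 0, "spin": 0, "fingers": 85},
  {"x": -110, "y": -84, "z": 0, "spin": 0, "fingers": 85},
  {"x": -110, "y": -84, "z": 0, "spin": 0, "fingers": 85},
], squeeze=40)

```text
time: 12.43
ee_pos: [0.4542, -0.2506, 0.1935]
orientation: [[-0.061, 0.998, -0.005], [0.998, 0.061, 0.002], [0.002, -0.005, -1.0]]
force: [0.1, -0.4, -0.1]
finger_gap: 0.0849
finger_force: 0.0
```

```bash
python3 -c "
from h import *
go(397,-340,80,3.5)
seen((.34,.45,-.39,-.29),.035,'w5.png','stub_c')"
```

```text
at [ 454.2 -250.6  193.5] phi 3.5 -> d [-86.  -62.  113.6] spin 0.0 dist 155.0 q6 -0.73
{'rect': array([ 396.4, -355.6]), 'size': array([78. , 45.5]), 'long_deg': 86.3, 'mean': array([ 397.5, -339.1,   43.5]), 'ztop': 0.0462, 'n': 2460}
stub_c 0.63 [ 398.7 -329.4   44.1]
```

View pics/w5.png

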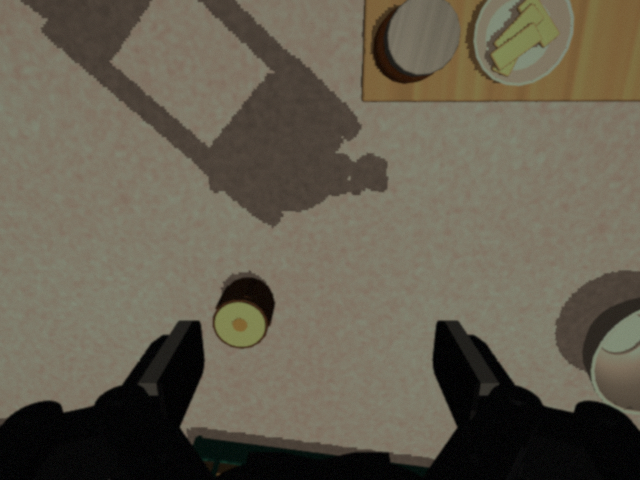

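The stub's pale top is at (240,324). I'll intersect that pixel's ray with z = 45 mm.

```bash
cat >> h.py <<'E'
def ray(p,T,u,v,z):
    K=np.array(p["camera_matrix"]);r=T[:3,:3]@np.array([(u-K[0,2])/K[0,0],(v-K[1,2])/K[1,1],1]);o=T[:3,3]
    return ((o+r*(z-o[2])/r[2])*1000).round(1)
E
python3 -c "
from h import *
p,T=cam('wrist')
im=p['img'][280:360,200:290].astype(int);m=(im[...,1]-im[...,2]>40)&(im[...,1]>100)
v,u=np.nonzero(m);print(len(u),u.mean()+200,v.mean()+280);q=ray(p,T,u.mean()+200,v.mean()+280,.045);print(q)
go(q[0],q[1],80,3.5)"
```

```text
1603 236.30006238303181 326.6475358702433
[ 395.5 -340.6   45. ]
at [ 456.9 -247.3  194.4] phi 3.8 -> d [-89.3 -67.3 114.3] spin 0.005 dist 160.0 q6 -0.73
```

Call:
play_rows([
  {"x": -30, "y": -22, "z": 0, "spin": 0, "fingers": 85},
  {"x": -60, "y": -44, "z": 10, "spin": 0, "fingers": 85},
  {"x": -89, "y": -67, "z": 30, "spin": 0, "fingers": 85},
  {"x": -89, "y": -67, "z": 70, "spin": 0, "fingers": 85},
  {"x": -89, "y": -67, "z": 105, "spin": 0, "fingers": 85},
], squeeze=40)

```text
time: 13.0
ee_pos: [0.3973, -0.3427, 0.0905]
orientation: [[-0.066, 0.998, 0.002], [0.998, 0.066, -0.002], [-0.002, 0.002, -1.0]]
force: [0.9, 0.6, -1.0]
finger_gap: 0.0847
finger_force: 0.0
```

Call:
play_rows([
  {"x": 0, "y": 0, "z": 0, "spin": 0, "fingers": 85},
  {"x": 0, "y": 0, "z": 0, "spin": 0, "fingers": 85},
  {"x": 0, "y": 0, "z": 0, "spin": 0, "fingers": 85},
  {"x": 0, "y": 0, "z": 0, "spin": 0, "fingers": 85},
  {"x": 0, "y": 0, "z": 0, "spin": 0, "fingers": 85},
], squeeze=40)

```text
time: 13.42
ee_pos: [0.3987, -0.3428, 0.094]
orientation: [[-0.068, 0.998, 0.003], [0.998, 0.068, -0.004], [-0.004, 0.003, -1.0]]
force: [-0.2, -0.5, 0.4]
finger_gap: 0.085
finger_force: 0.0
```

```bash
python3 -c "
from h import *
go(396,-340.5,8,3.5)"
```

```text
at [ 398.7 -342.8   94. ] phi 3.9 -> d [ 2.8 -2.9 86. ] spin 0.007 dist 86.0 q6 -0.94
```

Call:
play_rows([
  {"x": 3, "y": -3, "z": 25, "spin": 0, "fingers": 85},
  {"x": 3, "y": -3, "z": 55, "spin": 0, "fingers": 85},
  {"x": 3, "y": -3, "z": 78, "spin": 0, "fingers": 85},
  {"x": 3, "y": -3, "z": 86, "spin": 0, "fingers": 85},
  {"x": 3, "y": -3, "z": 86, "spin": 0, "fingers": 70},
], squeeze=40)

```text
time: 13.83
ee_pos: [0.393, -0.3378, 0.0044]
orientation: [[-0.067, 0.998, -0.002], [0.998, 0.067, 0.002], [0.002, -0.002, -1.0]]
force: [-0.2, 0.0, 0.0]
finger_gap: 0.0753
finger_force: 0.0
```

Call:
play_rows([
  {"x": 0, "y": 0, "z": 0, "spin": 0, "fingers": 58},
  {"x": 0, "y": 0, "z": 0, "spin": 0, "fingers": 50},
  {"x": 0, "y": 0, "z": 0, "spin": 0, "fingers": 42},
  {"x": 0, "y": 0, "z": 0, "spin": 0, "fingers": 36},
  {"x": 0, "y": 0, "z": 0, "spin": 0, "fingers": 36},
], squeeze=40)

```text
time: 14.25
ee_pos: [0.3951, -0.3406, 0.0076]
orientation: [[-0.067, 0.998, 0.003], [0.998, 0.067, -0.004], [-0.004, 0.003, -1.0]]
force: [0.7, 0.9, 6.2]
finger_gap: 0.0453
finger_force: 41.2
```

Call:
play_rows([
  {"x": 0, "y": 0, "z": 0, "spin": 0, "fingers": 36},
  {"x": 0, "y": 0, "z": 0, "spin": 0, "fingers": 36},
], squeeze=40)

```text
time: 14.42
ee_pos: [0.3951, -0.3406, 0.0076]
orientation: [[-0.067, 0.998, 0.003], [0.998, 0.067, -0.004], [-0.004, 0.003, -1.0]]
force: [0.8, -0.0, 6.8]
finger_gap: 0.0451
finger_force: 41.2
```

Call:
play_rows([
  {"x": 0, "y": 0, "z": -30, "spin": 0, "fingers": 36},
  {"x": 0, "y": 0, "z": -70, "spin": 0, "fingers": 36},
  {"x": 0, "y": 0, "z": -105, "spin": 0, "fingers": 36},
  {"x": 0, "y": 0, "z": -120, "spin": 0, "fingers": 36},
  {"x": 0, "y": 0, "z": -120, "spin": 0, "fingers": 36},
], squeeze=40)

```text
time: 14.83
ee_pos: [0.3963, -0.3421, 0.131]
orientation: [[-0.067, 0.998, 0.007], [0.998, 0.067, -0.009], [-0.009, 0.007, -1.0]]
force: [0.7, -1.3, -1.0]
finger_gap: 0.0453
finger_force: 41.2
```

```bash
python3 -c "
from h import *
go(581,30.6,125,3.5)"
```

```text
at [ 396.3 -342.1  131. ] phi 3.8 -> d [359.5 209.3   4.1] spin 0.006 dist 416.0 q6 -0.94
```

Call:
play_rows([
  {"x": 32, "y": 19, "z": 0, "spin": 0, "fingers": 36},
  {"x": 64, "y": 38, "z": 0, "spin": 0, "fingers": 36},
  {"x": 97, "y": 57, "z": 0, "spin": 0, "fingers": 36},
  {"x": 130, "y": 76, "z": 0, "spin": 0, "fingers": 36},
  {"x": 163, "y": 95, "z": 0, "spin": 0, "fingers": 36},
], squeeze=40)

```text
time: 15.25
ee_pos: [0.4768, -0.1678, 0.1239]
orientation: [[-0.066, 0.998, -0.002], [0.998, 0.066, 0.001], [0.001, -0.002, -1.0]]
force: [0.4, 0.0, -0.5]
finger_gap: 0.0451
finger_force: 41.2
```

Call:
play_rows([
  {"x": 32, "y": 19, "z": 0, "spin": 0, "fingers": 36},
  {"x": 64, "y": 38, "z": 0, "spin": 0, "fingers": 36},
  {"x": 97, "y": 57, "z": 0, "spin": 0, "fingers": 36},
  {"x": 130, "y": 76, "z": 0, "spin": 0, "fingers": 36},
  {"x": 163, "y": 95, "z": 0, "spin": 0, "fingers": 36},
], squeeze=40)

```text
time: 15.67
ee_pos: [0.5606, 0.0011, 0.1236]
orientation: [[-0.067, 0.998, -0.003], [0.998, 0.067, 0.0], [0.0, -0.003, -1.0]]
force: [1.2, -0.4, -0.2]
finger_gap: 0.0452
finger_force: 41.2
```

Call:
play_rows([
  {"x": 15, "y": 9, "z": 0, "spin": 0, "fingers": 36},
  {"x": 31, "y": 18, "z": 0, "spin": 0, "fingers": 36},
  {"x": 31, "y": 18, "z": 20, "spin": 0, "fingers": 36},
  {"x": 31, "y": 18, "z": 40, "spin": 0, "fingers": 36},
  {"x": 31, "y": 18, "z": 40, "spin": 0, "fingers": 36},
], squeeze=40)

```text
time: 16.08
ee_pos: [0.5724, 0.0322, 0.0796]
orientation: [[-0.068, 0.998, -0.011], [0.998, 0.068, 0.001], [0.002, -0.011, -1.0]]
force: [-1.6, -0.5, -1.2]
finger_gap: 0.045
finger_force: 41.2
```

```bash
python3 -c "
from h import *
go(581,30.6,16.5,3.5)"
```

```text
at [572.4  32.2  79.6] phi 3.9 -> d [-2.3  9.2 63. ] spin 0.007 dist 64.0 q6 -0.16
```

Call:
play_rows([
  {"x": -1, "y": 4, "z": 20, "spin": 0, "fingers": 36},
  {"x": -1, "y": 4, "z": 38, "spin": 0, "fingers": 36},
  {"x": -1, "y": 4, "z": 44, "spin": 0, "fingers": 36},
  {"x": -1, "y": 4, "z": 44, "spin": 0, "fingers": 36},
  {"x": -1, "y": 4, "z": 44, "spin": 0, "fingers": 36},
], squeeze=40)

```text
time: 16.5
ee_pos: [0.5808, 0.0304, 0.0412]
orientation: [[-0.067, 0.998, -0.001], [0.998, 0.067, 0.0], [0.0, -0.001, -1.0]]
force: [-0.2, -0.2, -0.7]
finger_gap: 0.0449
finger_force: 41.2
```

Call:
play_rows([
  {"x": 0, "y": 0, "z": 0, "spin": 0, "fingers": 36},
  {"x": 0, "y": 0, "z": 0, "spin": 0, "fingers": 36},
  {"x": 0, "y": 0, "z": 0, "spin": 0, "fingers": 36},
  {"x": 0, "y": 0, "z": 0, "spin": 0, "fingers": 36},
], squeeze=40)

```text
time: 16.83
ee_pos: [0.5819, 0.0305, 0.0423]
orientation: [[-0.067, 0.998, 0.002], [0.998, 0.067, -0.0], [-0.0, 0.002, -1.0]]
force: [-0.2, 0.2, -1.0]
finger_gap: 0.0451
finger_force: 41.2
```

```bash
python3 -c "
from h import *
go(581,30.6,16.5,3.5)"
```

```text
at [581.9  30.5  42.3] phi 3.8 -> d [ 0.2 -0.9 25.8] spin 0.006 dist 26.0 q6 -0.16
```

Call:
play_rows([
  {"x": 0, "y": 0, "z": 10, "spin": 0, "fingers": 36},
  {"x": 0, "y": 0, "z": 20, "spin": 0, "fingers": 36},
  {"x": 0, "y": 0, "z": 25, "spin": 0, "fingers": 36},
  {"x": 0, "y": 0, "z": 25, "spin": 0, "fingers": 36},
  {"x": 0, "y": 0, "z": 25, "spin": 0, "fingers": 36},
], squeeze=40)

```text
time: 17.25
ee_pos: [0.5804, 0.0306, 0.0155]
orientation: [[-0.067, 0.998, -0.002], [0.998, 0.067, 0.0], [0.0, -0.002, -1.0]]
force: [-0.2, 0.2, 1.4]
finger_gap: 0.045
finger_force: 41.9
```

Call:
play_rows([
  {"x": 0, "y": 0, "z": 0, "spin": 0, "fingers": 36},
  {"x": 0, "y": 0, "z": 0, "spin": 0, "fingers": 36},
  {"x": 0, "y": 0, "z": 0, "spin": 0, "fingers": 36},
], squeeze=40)

```text
time: 17.5
ee_pos: [0.5809, 0.0306, 0.0157]
orientation: [[-0.067, 0.998, -0.0], [0.998, 0.067, 0.0], [0.0, -0.0, -1.0]]
force: [-0.8, -0.7, -1.0]
finger_gap: 0.0453
finger_force: 41.8
```

Call:
play_rows([
  {"x": 0, "y": 0, "z": 0, "spin": 0, "fingers": 58},
  {"x": 0, "y": 0, "z": 0, "spin": 0, "fingers": 58},
  {"x": 0, "y": 0, "z": 0, "spin": 0, "fingers": 58},
  {"x": 0, "y": 0, "z": -25, "spin": 0, "fingers": 58},
  {"x": 0, "y": 0, "z": -60, "spin": 0, "fingers": 58},
], squeeze=40)

```text
time: 17.92
ee_pos: [0.5774, 0.0308, 0.0728]
orientation: [[-0.067, 0.998, -0.01], [0.998, 0.067, 0.001], [0.002, -0.009, -1.0]]
force: [0.4, 0.1, 1.4]
finger_gap: 0.0577
finger_force: 0.0
```

Call:
play_rows([
  {"x": 0, "y": 0, "z": -40, "spin": 0, "fingers": 58},
  {"x": 0, "y": 0, "z": -80, "spin": 0, "fingers": 85},
  {"x": 0, "y": 0, "z": -120, "spin": 0, "fingers": 85},
  {"x": 0, "y": 0, "z": -120, "spin": 0, "fingers": 85},
  {"x": 0, "y": 0, "z": -120, "spin": 0, "fingers": 85},
], squeeze=40)

```text
time: 18.33
ee_pos: [0.584, 0.0303, 0.2007]
orientation: [[-0.067, 0.998, 0.009], [0.998, 0.067, -0.001], [-0.001, 0.009, -1.0]]
force: [-0.9, -0.3, 0.0]
finger_gap: 0.085
finger_force: 0.0
```

```bash
python3 -c "
from h import *
go(541,355,200,47)
p,T=cam('wrist');save(p,'w6.png');W=cloud(p,T)
print(fit(W,p['img'],(.54,.63,-.02,.07),.045))"
```

```text
at [584.   30.3 200.7] phi 3.8 -> d [326.8 -21.1   0. ] spin -0.753 dist 328.0 q6 -0.16
{'rect': array([585.5,  22.6]), 'size': array([62.8, 47.5]), 'long_deg': -78.1, 'mean': array([582.8,  30.9,  52.1]), 'ztop': 0.0543, 'n': 2937}
```

View pics/w6.png

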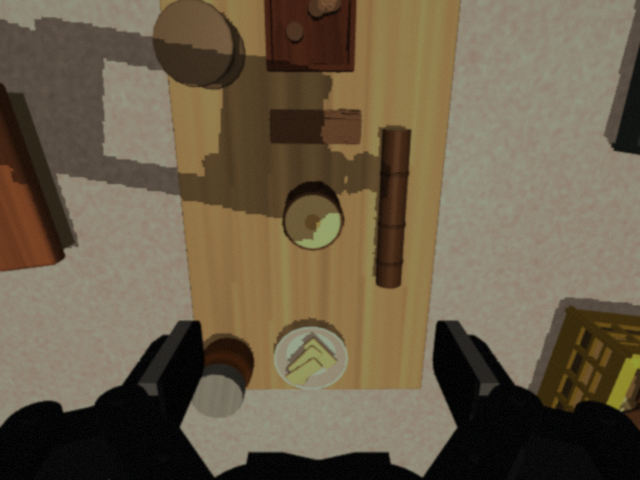

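The stub stands upright at (313,215), the half-root at (315,127) and the stick at (392,207); all three are where they should be. Now the slice.

Call:
play_rows([
  {"x": 36, "y": -2, "z": 0, "spin": -0.12, "fingers": 85},
  {"x": 72, "y": -4, "z": 0, "spin": -0.24, "fingers": 85},
  {"x": 108, "y": -7, "z": 0, "spin": -0.36, "fingers": 85},
  {"x": 144, "y": -9, "z": 0, "spin": -0.48, "fingers": 85},
  {"x": 180, "y": -12, "z": 0, "spin": -0.6, "fingers": 85},
], squeeze=40)

```text
time: 18.8
ee_pos: [0.5552, 0.2104, 0.1934]
orientation: [[-0.623, 0.782, -0.005], [0.782, 0.623, -0.001], [0.002, -0.004, -1.0]]
force: [1.5, -0.9, 0.3]
finger_gap: 0.0852
finger_force: 0.0
```

Call:
play_rows([
  {"x": 0, "y": 0, "z": 0, "spin": -0.08, "fingers": 85},
  {"x": 0, "y": 0, "z": 0, "spin": -0.153, "fingers": 85},
  {"x": 0, "y": 0, "z": 0, "spin": -0.153, "fingers": 85},
], squeeze=40)

```text
time: 19.05
ee_pos: [0.5552, 0.21, 0.1933]
orientation: [[-0.733, 0.68, -0.005], [0.68, 0.733, -0.001], [0.003, -0.004, -1.0]]
force: [-0.4, -0.2, -0.6]
finger_gap: 0.085
finger_force: 0.0
```

```bash
python3 -c "
from h import *
go(541,355,200,47)
p,T=cam('wrist');save(p,'w7.png');W=cloud(p,T)
print(fit(W,p['img'],(.48,.60,.30,.42),.006))
for d in look_for(p,'slice_c')[:1]: print((1000*(T[:3,:3]@d['at']+T[:3,3])).round(1))
im=p['img'].astype(int);m=((im[...,1]-im[...,2]>40)&(W[...,0]>.49)&(W[...,0]<.59)&(W[...,1]>.3)&(W[...,1]<.41)).astype(np.uint8)
c=max(cv2.findContours(m,0,1)[0],key=cv2.contourArea);(u,v),_,_=cv2.minAreaRect(c);print('pix',u,v,ray(p,T,u,v,.012))
q=np.array([ray(p,T,a,b,.012)[:2] for a,b in c[:,0]],np.float32);print(cv2.minAreaRect(q),cv2.fitEllipse(q))"
```

```text
at [555.2 210.  193.3] phi 47.2 -> d [109.1  96.6  -6.8] spin 0.003 dist 146.0 q6 -0.61
{'rect': array([544.4, 356. ]), 'size': array([58. , 41.8]), 'long_deg': -37.8, 'mean': array([542.3, 354.5,  12.1]), 'ztop': 0.0134, 'n': 3739}
[538.2 355.9  15.2]
pix 450.0 82.5 [549.8 348.7  12. ]
((550.4498291015625, 347.90313720703125), (32.26789855957031, 32.88579177856445), 52.141075134277344) ((548.0416870117188, 349.97265625), (30.315744400024414, 42.10471725463867), 54.2742805480957)
```

View pics/w7.png

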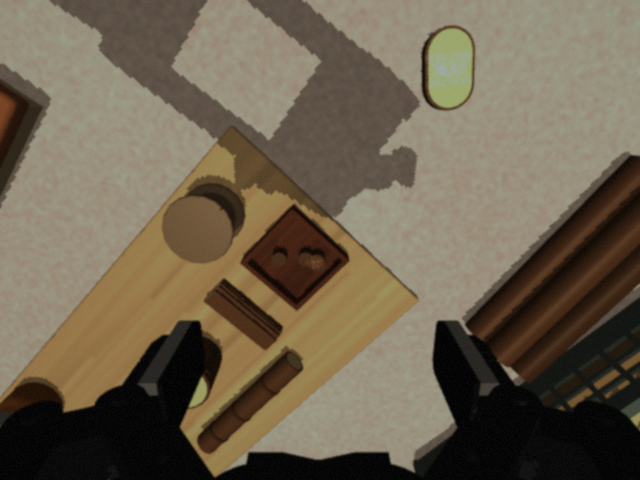

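The slice is centred at (449,68), with its long axis almost vertical in the image, so the tool heading is right.

```bash
python3 -c "
from h import *
p,T=cam('wrist');q=ray(p,T,449,68,.011);print(q, ray(p,T,451,27,.011)-ray(p,T,447,109,.011))
go(q[0],q[1],90,47)"
```

```text
[543.2 353.8  11. ] [-42.8  36.2   0. ]
at [556.3 208.9 194.6] phi 46.9 -> d [108.5  97.1 104.5] spin -0.002 dist 179.0 q6 -0.6
```

Call:
play_rows([
  {"x": 28, "y": 25, "z": 0, "spin": -0.035, "fingers": 85},
  {"x": 56, "y": 50, "z": 10, "spin": -0.035, "fingers": 85},
  {"x": 84, "y": 75, "z": 30, "spin": -0.035, "fingers": 75},
  {"x": 109, "y": 97, "z": 60, "spin": -0.035, "fingers": 65},
  {"x": 109, "y": 97, "z": 100, "spin": -0.035, "fingers": 65},
], squeeze=30)

```text
time: 19.62
ee_pos: [0.5461, 0.3608, 0.1006]
orientation: [[-0.756, 0.655, 0.009], [0.655, 0.756, 0.007], [-0.002, 0.011, -1.0]]
force: [0.6, 0.1, 1.2]
finger_gap: 0.0647
finger_force: 0.0
```

Call:
play_rows([
  {"x": 0, "y": 0, "z": 30, "spin": 0, "fingers": 65},
  {"x": 0, "y": 0, "z": 50, "spin": 0, "fingers": 65},
  {"x": 0, "y": 0, "z": 50, "spin": 0, "fingers": 65},
  {"x": 0, "y": 0, "z": 50, "spin": 0, "fingers": 65},
  {"x": 0, "y": 0, "z": 50, "spin": 0, "fingers": 65},
], squeeze=30)

```text
time: 20.03
ee_pos: [0.5451, 0.3545, 0.0489]
orientation: [[-0.754, 0.657, 0.002], [0.657, 0.754, 0.001], [-0.001, 0.002, -1.0]]
force: [0.7, -0.3, 1.4]
finger_gap: 0.0651
finger_force: 0.0
```

```bash
python3 -c "
from h import *
go(542.5,354.5,4,49)"
```

```text
at [545.1 354.5  48.9] phi 48.9 -> d [ 2.  -1.9 44.8] spin -0.002 dist 45.0 q6 -0.41
```

Call:
play_rows([
  {"x": 2, "y": -2, "z": 20, "spin": 0, "fingers": 60},
  {"x": 2, "y": -2, "z": 36, "spin": 0, "fingers": 60},
  {"x": 2, "y": -2, "z": 45, "spin": 0, "fingers": 60},
  {"x": 2, "y": -2, "z": 45, "spin": 0, "fingers": 50},
  {"x": 2, "y": -2, "z": 45, "spin": 0, "fingers": 38},
], squeeze=30)

```text
time: 20.45
ee_pos: [0.5418, 0.3545, 0.0037]
orientation: [[-0.754, 0.657, 0.002], [0.657, 0.754, 0.001], [-0.001, 0.002, -1.0]]
force: [0.2, -0.0, 0.1]
finger_gap: 0.0395
finger_force: 0.0
```

Call:
play_rows([
  {"x": 0, "y": 0, "z": 0, "spin": 0, "fingers": 28},
  {"x": 0, "y": 0, "z": 0, "spin": 0, "fingers": 28},
  {"x": 0, "y": 0, "z": 0, "spin": 0, "fingers": 28},
  {"x": 0, "y": 0, "z": 0, "spin": 0, "fingers": 28},
], squeeze=30)

```text
time: 20.78
ee_pos: [0.5423, 0.3549, 0.0041]
orientation: [[-0.755, 0.656, 0.003], [0.656, 0.755, 0.001], [-0.001, 0.003, -1.0]]
force: [-0.4, -0.7, 4.4]
finger_gap: 0.0354
finger_force: 30.3
```

Call:
play_rows([
  {"x": 0, "y": 0, "z": -30, "spin": 0, "fingers": 28},
  {"x": 0, "y": 0, "z": -70, "spin": 0, "fingers": 28},
  {"x": 0, "y": 0, "z": -110, "spin": 0, "fingers": 28},
  {"x": 0, "y": 0, "z": -150, "spin": 0, "fingers": 28},
  {"x": 0, "y": 0, "z": -150, "spin": 0, "fingers": 28},
], squeeze=30)

```text
time: 21.2
ee_pos: [0.5467, 0.3574, 0.1636]
orientation: [[-0.755, 0.656, 0.017], [0.656, 0.755, 0.008], [-0.007, 0.017, -1.0]]
force: [0.6, 0.7, 2.2]
finger_gap: 0.0352
finger_force: 30.1
```

```bash
python3 -c "
from h import *
go(581,30.6,155,3.5)
go(581,30.6,155,49)
p,T=cam('wrist');save(p,'w8.png')"
```

```text
at [546.7 357.4 163.6] phi 49.0 -> d [-240.2 -224.2    6.5] spin 0.794 dist 329.0 q6 -0.41
at [546.7 357.4 163.6] phi 49.0 -> d [-240.2 -224.2    6.5] spin 0.0 dist 329.0 q6 -0.41
```

View pics/w8.png

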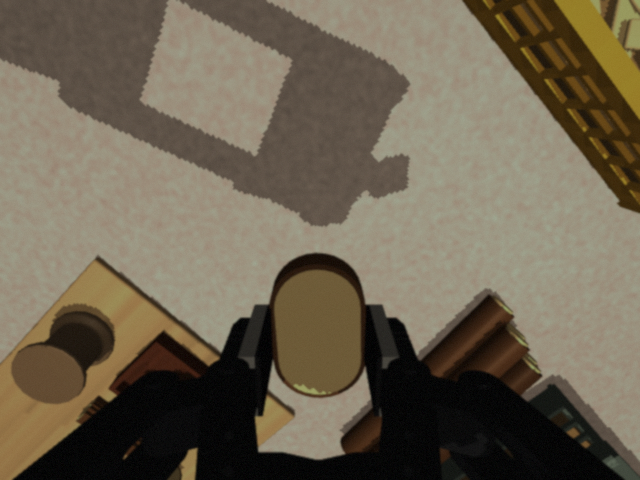

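The slice is held level, with its face centred at (318,330). Carrying it to the stub.

Call:
play_rows([
  {"x": -29, "y": -27, "z": 0, "spin": 0, "fingers": 28},
  {"x": -58, "y": -54, "z": 0, "spin": 0, "fingers": 28},
  {"x": -87, "y": -81, "z": 0, "spin": 0, "fingers": 28},
  {"x": -116, "y": -108, "z": 0, "spin": 0, "fingers": 28},
  {"x": -145, "y": -135, "z": 0, "spin": 0, "fingers": 28},
], squeeze=30)

```text
time: 21.67
ee_pos: [0.5604, 0.1557, 0.1508]
orientation: [[-0.755, 0.656, -0.003], [0.656, 0.755, -0.0], [0.002, -0.002, -1.0]]
force: [1.1, 0.6, -0.4]
finger_gap: 0.0354
finger_force: 30.1
```

Call:
play_rows([
  {"x": -25, "y": -24, "z": 0, "spin": 0, "fingers": 28},
  {"x": -55, "y": -51, "z": 0, "spin": 0, "fingers": 28},
  {"x": -80, "y": -75, "z": 0, "spin": 0, "fingers": 28},
  {"x": -95, "y": -89, "z": 15, "spin": 0, "fingers": 28},
  {"x": -95, "y": -89, "z": 40, "spin": 0, "fingers": 28},
], squeeze=30)

```text
time: 22.08
ee_pos: [0.5777, 0.023, 0.1141]
orientation: [[-0.751, 0.66, 0.006], [0.66, 0.751, -0.003], [-0.006, 0.002, -1.0]]
force: [0.1, -0.3, -0.6]
finger_gap: 0.0351
finger_force: 30.2
```

Call:
play_rows([
  {"x": 0, "y": 0, "z": 15, "spin": 0, "fingers": 28},
  {"x": 0, "y": 0, "z": 15, "spin": 0, "fingers": 28},
  {"x": 0, "y": 0, "z": 15, "spin": 0, "fingers": 28},
  {"x": 0, "y": 0, "z": 15, "spin": 0, "fingers": 28},
  {"x": 0, "y": 0, "z": 15, "spin": 0, "fingers": 28},
], squeeze=30)

```text
time: 22.5
ee_pos: [0.576, 0.0282, 0.0986]
orientation: [[-0.755, 0.656, 0.002], [0.656, 0.755, -0.0], [-0.002, 0.001, -1.0]]
force: [-0.2, 0.2, -0.6]
finger_gap: 0.0354
finger_force: 30.2
```

```bash
python3 -c "
from h import *
go(581,30.6,58,49)
p,T=cam('wrist');s=read_state();z=s['ee_pos'][2]+.008
R=np.array(s['orientation'])
for v in (265,330,392): print((R.T@(ray(p,T,318,v,z)/1000-s['ee_pos'])*1000).round(1))
"
```

```text
at [576.   28.2  98.6] phi 49.0 -> d [-2.1  5.1 40.6] spin 0.001 dist 41.0 q6 -0.96
[28.2  0.4 -8.1]
[ 1.7  0.4 -8. ]
[-26.7   0.4  -8. ]
```

Call:
play_rows([
  {"x": -3, "y": 5, "z": 10, "spin": 0, "fingers": 28},
  {"x": -3, "y": 5, "z": 25, "spin": 0, "fingers": 28},
  {"x": -3, "y": 5, "z": 36, "spin": 0, "fingers": 28},
  {"x": -3, "y": 5, "z": 36, "spin": 0, "fingers": 28},
  {"x": -3, "y": 5, "z": 36, "spin": 0, "fingers": 28},
], squeeze=30)

```text
time: 22.97
ee_pos: [0.5796, 0.0299, 0.0602]
orientation: [[-0.755, 0.656, -0.003], [0.656, 0.755, 0.0], [0.002, -0.001, -1.0]]
force: [0.6, -0.2, -0.5]
finger_gap: 0.0354
finger_force: 30.2
```

Call:
play_rows([
  {"x": 0, "y": 0, "z": 3, "spin": 0, "fingers": 28},
  {"x": 0, "y": 0, "z": 4.5, "spin": 0, "fingers": 28},
  {"x": 0, "y": 0, "z": 4.5, "spin": 0, "fingers": 28},
  {"x": 0, "y": 0, "z": 4.5, "spin": 0, "fingers": 28},
  {"x": 0, "y": 0, "z": 4.5, "spin": 0, "fingers": 28},
], squeeze=30)

```text
time: 23.38
ee_pos: [0.5808, 0.0295, 0.0573]
orientation: [[-0.754, 0.656, 0.001], [0.656, 0.754, -0.0], [-0.001, 0.0, -1.0]]
force: [0.5, 0.3, -1.0]
finger_gap: 0.0353
finger_force: 30.1
```

Call:
play_rows([
  {"x": 0, "y": 0, "z": 0, "spin": 0, "fingers": 42},
  {"x": 0, "y": 0, "z": 0, "spin": 0, "fingers": 52},
  {"x": 0, "y": 0, "z": 0, "spin": 0, "fingers": 56},
  {"x": 0, "y": 0, "z": -20, "spin": 0, "fingers": 56},
  {"x": 0, "y": 0, "z": -55, "spin": 0, "fingers": 56},
], squeeze=30)

```text
time: 23.8
ee_pos: [0.5762, 0.03, 0.1076]
orientation: [[-0.754, 0.656, -0.011], [0.656, 0.755, 0.001], [0.009, -0.006, -1.0]]
force: [1.2, -0.6, -0.4]
finger_gap: 0.0555
finger_force: 0.0
```

Call:
play_rows([
  {"x": 0, "y": 0, "z": -40, "spin": 0, "fingers": 85},
  {"x": 0, "y": 0, "z": -80, "spin": 0, "fingers": 85},
  {"x": 30, "y": -20, "z": -100, "spin": 0, "fingers": 85},
  {"x": 60, "y": -40, "z": -120, "spin": 0, "fingers": 85},
  {"x": 60, "y": -40, "z": -120, "spin": 0, "fingers": 85},
], squeeze=30)

```text
time: 24.22
ee_pos: [0.5064, 0.0398, 0.2365]
orientation: [[-0.755, 0.655, 0.004], [0.655, 0.755, -0.0], [-0.003, 0.003, -1.0]]
force: [0.4, 0.9, 0.1]
finger_gap: 0.0851
finger_force: 0.0
```

```bash
python3 -c "
from h import *
p,T=cam('wrist');save(p,'w9.png');W=cloud(p,T)
print(fit(W,p['img'],(.53,.63,-.02,.08),.056))
p,T=cam('side');save(p,'s1.png')
for n in ['jar','spool','stub_c','slice_c','half_c','stick_c']:
  for d in look_for(p,n)[:1]: print(n,d['conf'],(1000*(T[:3,:3]@d['at']+T[:3,3])).round(1))
"
```

```text
{'rect': array([597.2,  23.3]), 'size': array([92.3, 41. ]), 'long_deg': -27.1, 'mean': array([581.6,  31.1,  63.9]), 'ztop': 0.0664, 'n': 2424}
jar 0.74 [ 503.  -108.2   42.8]
spool 0.94 [497.6 155.   52. ]
stub_c 0.82 [579.6  53.4  26.8]
slice_c 0.85 [575.4  36.6  62.8]
half_c 0.6 [580.5 106.2  19.1]
stick_c 0.69 [638.1  47.7  28.7]
```

View pics/w9.png

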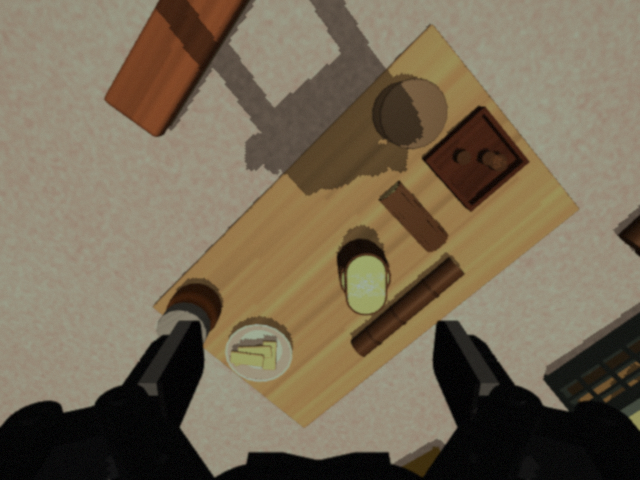

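View pics/s1.png

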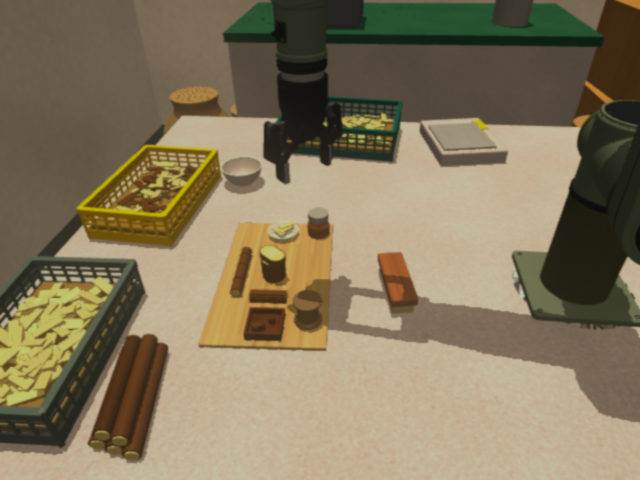

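The wrist view shows the slice centred on the stub at (365,284), with the half-root at (413,215) and the stick at (407,307) in place. The side view shows the stub upright and the arm clear of everything. Handing in.

```bash
python3 -c "
from h import *
print(job.hand_in())"
```

```text
the job is handed in; nothing more can be done
None
```

The layout is done and handed in at about 24 s of the 109 s; the hand-in returned no verdict. In the last pictures all four pieces look to be in their places, and the jar and spool look unmoved.

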